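Tighten the strap clamp with the click wrench

TASK

Put the click wrench on the square head of the strap clamp's screw, fully down, and turn it clockwise (seen from above) until it breaks over with a click, then stop at once: a wrench pulled on past its click overtightens the screw. Ease off, let go and leave the wrench standing on the tightened screw; do not disturb the loose plug gauge, long bush and steel ring nearby.

Things in the scene. Friction and masses are not known exactly. Their poses are not given: they have to be found in the camera images.
- wrench: click wrench, about 0.4 kg, 236 mm long, lying on the worktop; this is its handle: black grip 22 mm wide, 26 mm high, 118 mm long (x = -75 to +43 mm), a round setting knob at one end, a steel neck 14 mm wide at the other. Origin on the underside at the place to grip; z up; x points to the steel head (socket axis at x = +120 mm)
- wrench_pivot (a point): top of the upright break-over axis between neck and head (x = +95 mm of the wrench). Turned clockwise under load the wrench bends there springily to 0.065 rad, where the load peaks (1.05 N m, 11 N across the grip): the click. It then gives: the load falls to a third at 0.11 rad, is back at the peak at 0.16 and beyond it, overtight, at 0.17 rad
- wrench_socket (a point): on the wrench's steel head (46 mm square, 24 mm high, 26 mm square hole right through, mouth chamfered below): centre of the hole at the head's underside. The hole's sides are parallel to its x and y axes; x points as the wrench's x when unloaded; the angle between the two x axes is the bend of the break-over, which springs back when eased off
- clamp_fixture: fixed strap clamp: dark base plate 128 x 74 x 12 mm, a ground steel block held under a steel strap (strap top 45 mm above the worktop) and the clamp screw. Origin under the screw's axis on the worktop, x towards the clamped block, z up. The plate runs from x = -38 to +90 mm
- screw_seat (a point): clamp screw: centre of the top of its round flange (diameter 40 mm, 52 mm above the worktop), where the wrench's head comes to rest. Above it stands a square, 24 mm across flats, 24 mm high, with an 8 mm high taper to 14 mm square on top. z up, x and y square to the flats; the wrench fits at any of four quarter turns
- screw_top (a point): centre of the flat tip of the screw's taper. The screw starts slack, runs with 0.2 to 0.4 N m of friction and comes home, hard, after 0.45 to 0.85 rad clockwise (each time different). Room to swing: start with the handle pointing to the robot's right (from 20 degrees ahead of straight right to 50 degrees towards the robot), turn it towards the robot
- screw_mark (a point): punch mark on the screw's flange, 18 mm from its axis; it goes round with the screw
- plug_gauge: loose plug gauge, 122 mm long, 22 mm thick at most, lying; leave alone. Origin at the middle of its underside
- bush_long: loose long steel bush, diameter 26 mm, 45 mm high, standing; leave alone. Origin at the middle of its underside
- ring_steel: loose steel ring, diameter 36 mm, 12 mm high, lying flat; leave alone. Origin at the middle of its underside

How it is judged:
By the outcome, as a careful person would: the job done as asked, in the order asked, and still so for the second after the job is handed in, with the robot touching nothing.
It also fails if it takes over 58 s, if anything falls off the work surface, if the arm or the gripper's body presses on something with over 40 N, if the wrist force passes 120 N, or if a joint passes its speed limit or range.

ROBOT

A 6-joint arm with a two-finger parallel gripper is mounted at the origin on a cart in front of the work surface, level with it; the furniture and walls round the work are solid. World frame = base frame: x ahead of the robot, y to its left, z up, the work surface at z = 0. Lengths are in m, angles in degrees, forces in N, time in s.
With the tool pointing down it reaches from about 0.35 to 0.725 m from the base axis. Payload 6 kg.
Tool frame: the origin (TCP) lies where the fingers leave the gripper's body, on its centre line; the fingertips stand 73 mm ahead of it and the grasp point (between the pads) lies 54 mm ahead of it; z points along the fingers, y is the line along which they close (so a half turn about z gives the same grasp; the last joint's range is limited). The gripper opens to 85 mm and grips with 20 to 120 N. Pads are 22 mm wide; open, the fingers measure 114 mm over their backs; the gripper's body (76 mm by 85 mm) begins 54 mm behind the grasp point. The pads swing forward as they close: fully open they stand 13 mm farther back than shut.
Start: joints at [19.12, 2.303, 4.859, 0, -92.561, -19.12], TCP at [0.6, 0, 0.304] pointing down, gripper open.
Joint ranges: [-146.85, 146.85], [-73.84, 115.35], [-62.03, 85.46], [-188.31, 113.3], [-161.28, -10.13], [-171.36, 171.36]. Speed limits (degrees/s): [147.25, 147.25, 172.46, 180, 180, 180].

INTERFACE

Orientations are given as [roll, pitch, yaw] about the fixed x, y, z axes, in that order (R = Rz(yaw) Ry(pitch) Rx(roll)).
In Python, from bench import bot, imaging, models gives the robot as it stands.
- The arm moves only by the tool servo_tool, never from a script. Its argument "commands" is a list of rows, each a list of 3 entries, a list of its own where there are three numbers: the opening, from 0 (shut) to 1 (fully open), then the shift along the tool's x, y, z normalised to -1 to 1, where 1 is 0.2 m, then the turn about the tool's z normalised to -1 to 1, where 1 is 60 degrees. A call has 1 to 20 rows; each row is the pose to reach, as a shift and turn from the pose commanded when the call began, along the tool's axes at that moment; what a row does not reach only later rows make up. A row lasts 1/12 s, in which the tool goes at most 41.7 mm and 7.16 degrees, less where a joint would pass 70% of its speed; a pose out of reach is approached as far as the arm can. A call with a number of a shift or a turn outside -1 to 1 is refused whole. A call with a gripper value outside its range is refused whole. The fingers move at their own pace and stop on an object; "grip_force" is the grip in N (left out, the last holds). Time passes only in rows, so rows that repeat a pose let the fingers close. It gives the time, the measured TCP pose, the force, the opening and the grip force at its end, in the units of the state.
- bot.observe(): the state, without advancing time (a new reading comes with each control period).
- imaging.get_image(name): name is "scene" or "side" or "wrist"; returns the picture (420x560x3 uint8, red, green, blue); there is no depth.
- imaging.camera_params(name): a dict with "fovy" (degrees; the focal length in pixels is half the picture's height over the tangent of half this angle, whatever the lens; pixels are square), "cx", "cy" (the principal point, pixels), "camera_from_world" (4x4, takes a point from world to camera coordinates). Camera axes: x right, y up, looking along -z (the intrinsics and any distortion apply to the point x, -y, -z); pixel columns grow to the right and rows downward; lengths in m; the calibration is good to about 2 mm. A picture is of the moment at which its call begins: read the wrist's pose just before it. camera_params takes no time and is no camera call; for the wrist camera it gives the pose at the moment of the call.
- bot.close_job(): hands the job in; it is judged then, once.
Trained networks look in the newest picture that a camera, given by its name, has taken for a name from the list of things; names that differ only in an ending like _2 or _b are one class to them, and where a whole thing is asked for, a point or a joint stands for the part that bears it (a point fixed in the world has none). Each returns a list of dicts, best first, with "score" (0 to 1); they miss things now and then, are a little off and sometimes report something else, mostly with a low value. They report only what shows in the picture. A call takes as long as a camera call.
- models.find_in(camera, name): "at" ([x, y, z] in m, in world coordinates, good to about 4 mm: the middle of the surface that is visible of it).
- models.silhouettes(camera, name): "region" (420x560 bool, what is visible of it).
The state is a dict: "time_s": time; "joints": joint angles; "joint_vel": joint speeds; "joint_torque": joint torques, N m; "position": TCP position; "orientation": TCP orientation; "ft_force": force on the tool from outside, world axes, zero at the start; "wrist_torque": the same for the moment, N m; "finger_gap": opening from 0.0 (shut) to 1.0 (fully open); "gripper_force": force on a finger pad.
Only numpy, scipy, OpenCV 4.12 (cv2) and the standard library are available. Lean on these libraries where they do the work, as an engineer would, in place of code of your own. Each camera call takes 0.05 s, during which the arm holds its last target. There are 200 camera calls.

## Working session

There is one attempt and no reset: what is moved stays moved. The work goes in short steps, Python scripts to look and compute and a tool call to move; the robot and the scene stay as the last step left them, time stands still between calls to the robot, and variables do not carry over. Pictures are saved under pics/ and viewed, at most 10 in all, crops included, and the job is handed in when it is done.

Besides the shell and the picture viewer there is one more tool, called by a JSON object that holds its "api" and its "payload", one argument or row to a line. servo_tool: Moves the arm, as the interface text tells. Its arguments: {"type":"object","properties":{"commands":{"type":"array"},"grip_force":{"type":"number"}},"required":["commands"]}

```bash
ls; mkdir -p pics; cat > h.py <<'E'
import numpy as np, cv2
from bench import bot, imaging, models
E
python3 - <<'E'
from h import *
ims=[]
s=bot.observe();print(s)
for c in ("scene","side","wrist"):
    p=imaging.camera_params(c);print(c,{k:(np.round(v,4).tolist() if not isinstance(v,str) else v) for k,v in p.items()})
    im=imaging.get_image(c);cv2.imwrite(f"pics/{c}0.png",im[:,:,::-1])
    for n in ("wrench","wrench_pivot","wrench_socket","clamp_fixture","screw_seat","screw_top","screw_mark","plug_gauge","bush_long","ring_steel"):
        r=models.find_in(c,n)
        print(c,n,[(np.round(x["at"],4).tolist(),round(x["score"],2)) for x in r[:2]])
E
```

```text
pics
{'time_s': 0.0, 'joints': array([ 1.91188551e+01,  2.33880172e+00,  4.80032818e+00, -2.67197457e-02,
       -9.25609623e+01, -1.91191766e+01]), 'joint_vel': array([ 0.00326829,  0.0652928 ,  0.00314567,  0.05662488, -0.01020237,
       -0.06636872]), 'joint_torque': array([-7.27207535e-04, -3.68200672e+01,  3.47413230e+01,  6.93227157e+00,
       -5.48646509e-03, -9.47124363e-06]), 'position': array([5.99795522e-01, 8.26626414e-05, 3.02857586e-01]), 'orientation': array([ 1.79897306e+02, -7.34595087e-03, -8.99991442e+01]), 'ft_force': array([ 0.90019795, -0.40760794, -0.19751073]), 'wrist_torque': array([-3.09518207e-02, -1.60819302e-02, -9.38942631e-05]), 'gripper_force': 0.0, 'finger_gap': 1.0019759913775106}
scene {'fovy': 53.4736, 'cx': 274.711, 'cy': 208.8481, 'camera_from_world': [[0.4725, -0.8812, 0.0133, -0.4601], [0.4803, 0.2701, 0.8345, -0.291], [-0.739, -0.3879, 0.5509, -0.5578], [0.0, 0.0, 0.0, 1.0]]}
scene wrench [([0.4826, -0.3715, 0.0212], 0.95)]
scene wrench_pivot [([0.4795, -0.375, 0.019], 0.68)]
scene wrench_socket [([0.5735, -0.3704, 0.0183], 0.78)]
scene clam
[... 1023 characters left out ...]
75)]
side plug_gauge [([0.5266, -0.0508, 0.0135], 0.78)]
side bush_long [([0.5508, -0.2098, 0.0141], 0.69), ([0.6867, -0.2731, 0.0265], 0.58)]
side ring_steel [([0.6806, -0.3341, 0.0102], 0.86), ([0.5288, -0.2035, 0.0683], 0.75)]
wrist {'fovy': 60.5153, 'cx': 276.0039, 'cy': 208.68, 'camera_from_world': [[-1.0, 0.0008, 0.0009, 0.6007], [-0.001, -0.9618, -0.2739, 0.0363], [0.0007, -0.2739, 0.9618, -0.3785], [0.0, 0.0, 0.0, 1.0]]}
wrist wrench []
wrist wrench_pivot []
wrist wrench_socket []
wrist clamp_fixture [([0.5268, -0.1569, 0.0168], 0.67)]
wrist screw_seat []
wrist screw_top []
wrist screw_mark []
wrist plug_gauge [([0.5287, -0.0375, 0.0113], 0.86)]
wrist bush_long []
wrist ring_steel []
```

```bash
python3 - <<'E'
import cv2,numpy as np
a=[cv2.imread(f"pics/{c}0.png") for c in ("scene","side")]
cv2.imwrite("pics/a.png",cv2.resize(a[0],(784,588)));cv2.imwrite("pics/b.png",cv2.resize(a[1],(784,588)))
E
```

```text
(no output)
```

View pics/a.png

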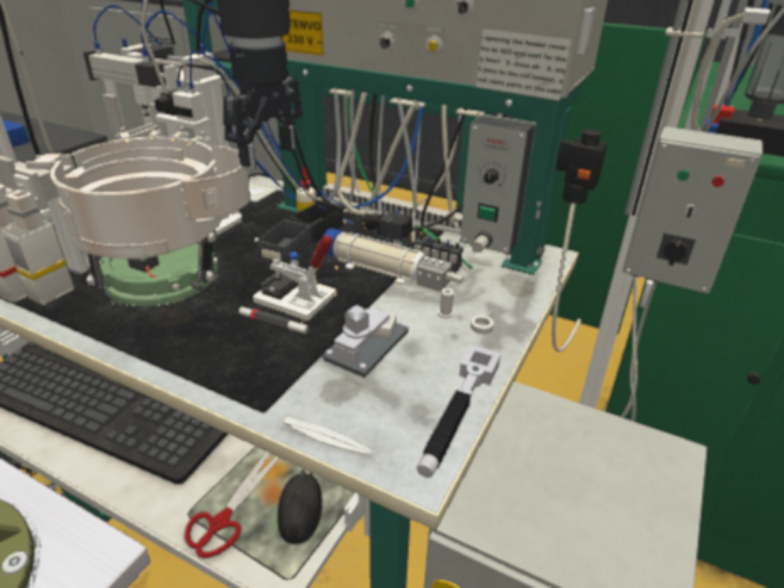

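View pics/b.png

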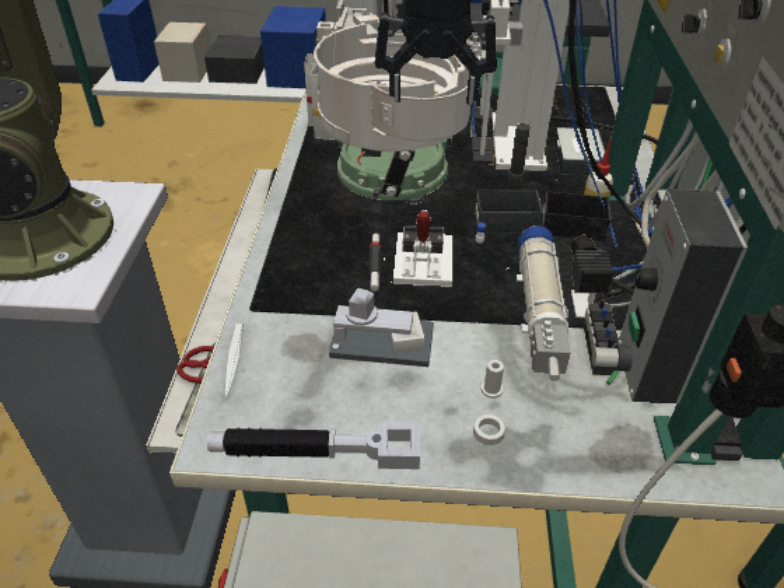

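The scene picture (784 px wide) shows the wrench at the front right, head at about (480,365). The clamp screw is at (357,318), the bush at (447,300) and the ring at (482,324). The side view agrees: socket at (400,440), screw at (362,303). Next I move the wrist camera above them.

{"api": "servo_tool", "payload": {
  "commands": [
    [1, [1, 0.65, 0], 1],
    [1, [1, 0.65, 0], 1],
    [1, [1, 0.65, 0], 1],
    [1, [1, 0.65, 0], 1],
    [1, [1, 0.65, 0], 1],
    [1, [1, 0.65, 0], 1],
    [1, [1, 0.65, 0], 1],
    [1, [1, 0.65, 0], 1],
    [1, [1, 0.65, 0], 1],
    [1, [1, 0.65, 0], 1]
  ]
}}

```text
time_s: 2.48
position: [0.4698, -0.2002, 0.3041]
orientation: [-180.0, 0.0, -150.1]
ft_force: [-0.1, 0.2, -0.4]
finger_gap: 1.001
gripper_force: 0.0
```

{"api": "servo_tool", "payload": {
  "commands": [
    [1, [0.225, -0.39, 0], 0.5],
    [1, [0.225, -0.39, 0], 0.5],
    [1, [0.225, -0.39, 0], 0.5],
    [1, [0.225, -0.39, 0], 0.5],
    [1, [0.225, -0.39, 0], 0.5],
    [1, [0.225, -0.39, 0], 0.5]
  ]
}}

```text
time_s: 2.98
position: [0.4701, -0.29, 0.3038]
orientation: [180.0, -0.0, -179.8]
ft_force: [0.6, -0.5, -0.0]
finger_gap: 0.996
gripper_force: 0.0
```

```bash
python3 - <<'E'
from h import *
s=bot.observe();print(s["joints"].round(1),s["position"],s["orientation"])
p=imaging.camera_params("wrist");np.save("p1.npy",p)
im=imaging.get_image("wrist");cv2.imwrite("pics/w1.png",im[:,:,::-1])
for n in ("wrench","wrench_pivot","wrench_socket","screw_seat","screw_top","screw_mark","ring_steel","bush_long"):
    r=models.find_in("wrist",n)
    print(n,[(np.round(x["at"],4).tolist(),round(x["score"],2)) for x in r[:2]])
cv2.imwrite("pics/w1b.png",cv2.resize(im[:,:,::-1],(784,588),interpolation=cv2.INTER_CUBIC))
E
```

```text
[-10.8  -5.   -2.3   0.  -92.7 -79. ] [ 0.47007612 -0.28998507  0.30379969] [ 1.79998838e+02 -1.66267165e-02 -1.79821660e+02]
wrench [([0.4844, -0.3674, 0.0249], 0.79)]
wrench_pivot [([0.4777, -0.3696, 0.0157], 0.63)]
wrench_socket [([0.5787, -0.3631, 0.0194], 0.56)]
screw_seat [([0.5153, -0.1958, 0.0715], 0.78)]
screw_top [([0.512, -0.1985, 0.0733], 0.85)]
screw_mark [([0.5141, -0.2001, 0.0735], 0.81)]
ring_steel [([0.676, -0.3267, 0.0065], 0.79)]
bush_long [([0.683, -0.2666, 0.0194], 0.92)]
```

View pics/w1b.png

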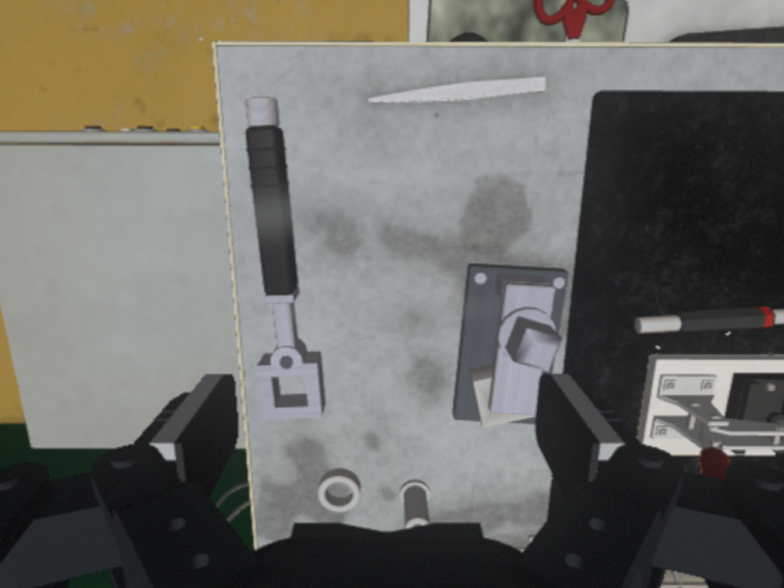

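The wrist view shows the wrench at left, grip (265,125)–(280,295) and head near (291,387). The screw is on the clamp at (530,343), its square turned on the flange. I'll crop in for corners.

```bash
python3 - <<'E'
import cv2,numpy as np
a=cv2.imread("pics/w1.png")
z=lambda x,y,w,h:cv2.resize(a[y:y+h,x:x+w],None,fx=6,fy=6,interpolation=cv2.INTER_CUBIC)
cv2.imwrite("pics/w1c.png",np.hstack([z(178,235,60,80),z(340,205,70,80)]))
E
```

```text
(no output)
```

View pics/w1c.png

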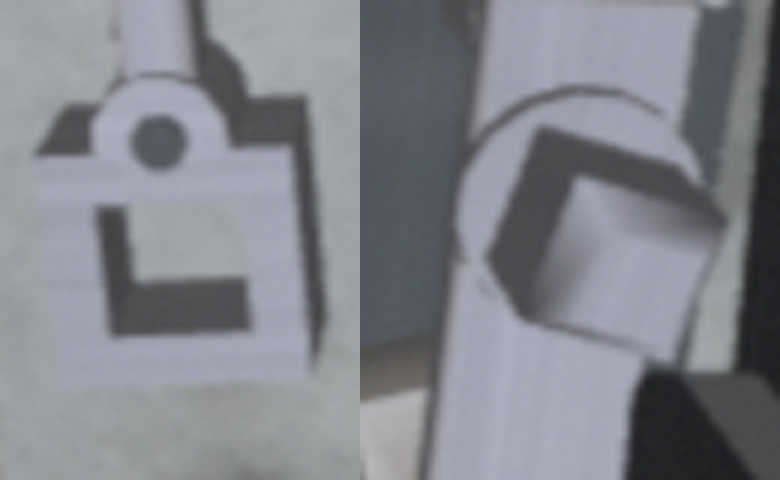

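The left crop shows the head-top hole corners clearly. The right one shows the screw's upright flanks, shaded at upper left, and its top square turned about 18°. I compute positions from these.

```bash
cat >> h.py <<'E'
def plane(p,uv,z):
    uv=np.atleast_2d(np.array(uv,float));f=210/np.tan(np.radians(p["fovy"]/2))
    T=np.array(p["camera_from_world"]);R=T[:3,:3];c=-R.T@T[:3,3]
    d=np.c_[(uv[:,0]-p["cx"])/f,-(uv[:,1]-p["cy"])/f,-np.ones(len(uv))]@R
    return c+d*((z-c[2])/d[:,2])[:,None]
def tri(ps,uvs):
    A=np.zeros((3,3));b=np.zeros(3)
    for p,uv in zip(ps,uvs):
        T=np.array(p["camera_from_world"]);c=-T[:3,:3].T@T[:3,3]
        d=plane(p,uv,0)[0]-c;d/=np.linalg.norm(d);M=np.eye(3)-np.outer(d,d);A+=M;b+=M@c
    return np.linalg.solve(A,b)
def ang(a,b):d=np.array(b)-a;return np.degrees(np.arctan2(d[1],d[0]))
E
python3 - <<'E'
from h import *
p=np.load("p1.npy",allow_pickle=True).item()
L=lambda q:np.array(q)/6+[178,235]-0.42
R=lambda q:(np.array(q)-[360,0])/6+[340,205]-0.42
hole=plane(p,L([(96,206),(246,203),(253,330),(110,337)]),.024);out=plane(p,L([(35,157),(290,148),(308,375),(58,388)]),.024)
print("hole",hole.mean(0),np.linalg.norm(np.diff(hole,axis=0),axis=1),ang(hole[0],hole[3]),ang(hole[1],hole[2]))
print("out",out.mean(0),np.linalg.norm(np.diff(out,axis=0),axis=1),ang(out[0],out[3]),ang(out[1],out[2]))
print("pivot",plane(p,L([(160,142)]),.026))
h=plane(p,np.array([(247,127),(282,126),(263,294),(297,292)])/1.4,.015);print("grip ends",h[:2].mean(0),h[2:].mean(0),ang(h[:2].mean(0),h[2:].mean(0)))
for z in(.076,.068):
  s=plane(p,R([(575,175),(725,222),(678,362),(527,318)]),z)
  print("screw",z,s.mean(0),np.linalg.norm(np.diff(s,axis=0),axis=1),ang(s[0],s[3]),ang(s[1],s[2]),ang(s[0],s[1])-90,ang(s[3],s[2])-90)
E
```

```text
hole [ 0.57972962 -0.36350694  0.024     ] [0.02653348 0.02491044 0.0258306 ] 2.146755640836793 0.52320477265772
out [ 0.57958503 -0.36411662  0.024     ] [0.04484794 0.04449459 0.04548452] 1.3558882095602671 2.1435422283405243
pivot [[ 0.55424684 -0.36468783  0.026     ]]
grip ends [ 0.38710777 -0.37257605  0.015     ] [ 0.50421353 -0.36860102  0.015     ] 1.9440964404191756
screw 0.076 [ 0.5234314 -0.1939814  0.076    ] [0.02373417 0.02291571 0.02416803] -13.393216905746067 -12.250487126592338 -17.813061698969406 -16.983367491363893
screw 0.068 [ 0.52671977 -0.1914067   0.068     ] [0.02437283 0.02353235 0.02481836] -13.393216905746137 -12.250487126592374 -17.813061698969236 -16.983367491364163
```

{"api": "servo_tool", "payload": {
  "commands": [
    [1, [-0.575, 0.2, 0.25], 0],
    [1, [-0.575, 0.2, 0.25], 0],
    [1, [-0.575, 0.2, 0.25], 0],
    [1, [-0.575, 0.2, 0.25], 0],
    [1, [-0.575, 0.2, 0.25], 0],
    [1, [-0.575, 0.2, 0.25], 0]
  ]
}}

```text
time_s: 3.93
position: [0.5851, -0.2499, 0.2534]
orientation: [-180.0, -0.1, -179.9]
ft_force: [-0.7, -0.3, 0.5]
finger_gap: 1.0
gripper_force: 0.0
```

```bash
python3 - <<'E'
from h import *
s=bot.observe();print(s["joints"].round(1),s["position"],s["orientation"])
p=imaging.camera_params("wrist");np.save("p2.npy",p)
im=imaging.get_image("wrist");cv2.imwrite("pics/w2.png",im[:,:,::-1])
P=[]
f=210/np.tan(np.radians(p["fovy"]/2))
for n in ("wrench_socket","screw_top"):
    r=models.find_in("wrist",n);print(n,[(np.round(x["at"],4).tolist(),round(x["score"],2)) for x in r[:2]])
def proj(q):
    T=np.array(p["camera_from_world"]);c=T[:3,:3]@q+T[:3,3];return np.array([p["cx"]-f*c[0]/c[2],p["cy"]+f*c[1]/c[2]])
out=[]
for q in ([.58,-.364,.024],[.523,-.194,.07]):
    u=np.round(proj(np.array(q))).astype(int);x0,y0=u-35;x0=max(x0,0);y0=max(y0,0);print(u,x0,y0)
    out.append(cv2.resize(im[y0:y0+80,x0:x0+65,::-1],(390,480),interpolation=cv2.INTER_CUBIC))
cv2.imwrite("pics/w2c.png",np.hstack(out))
E
```

```text
[ -5.1   7.8   5.5   0.  -87.7 -84.8] [ 0.58508892 -0.24993729  0.25341379] [-1.79979304e+02 -8.36088945e-02 -1.79944793e+02]
wrench_socket [([0.5759, -0.3633, 0.0185], 0.66), ([0.5233, -0.3638, 0.0213], 0.25)]
screw_top [([0.5183, -0.1997, 0.0729], 0.67)]
[141 185] 106 150
[358 117] 323 82
```

View pics/w2c.png

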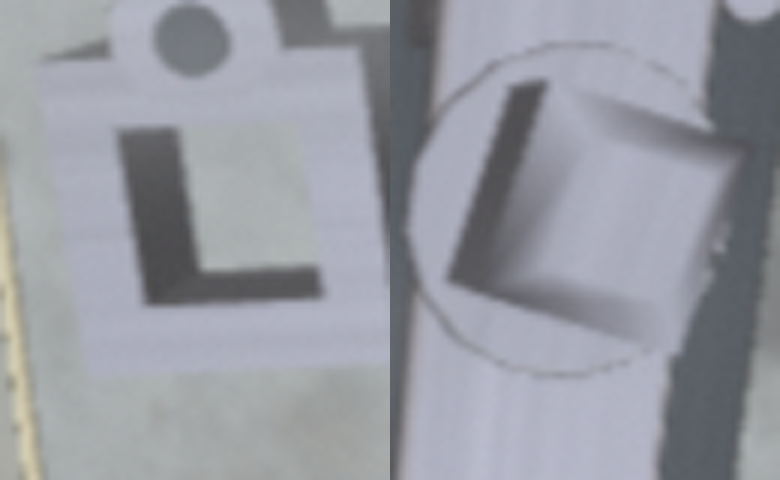

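```bash
python3 - <<'E'
from h import *
p=np.load("p1.npy",allow_pickle=True).item();q=np.load("p2.npy",allow_pickle=True).item()
L=lambda a:np.array(a)/6+[178,235]-0.42
R=lambda a:(np.array(a)-[360,0])/6+[340,205]-0.42
L2=lambda a:np.array(a)/6+[106,150]-0.42
R2=lambda a:(np.array(a)-[390,0])/6+[323,82]-0.42
o1,o2=L([(35,157),(290,148),(308,375),(58,388)]),L2([(42,63),(360,48),(388,360),(88,375)])
h1,h2=L([(96,206),(246,203),(253,330),(110,337)]),L2([(117,130),(302,122),(324,295),(147,303)])
s1,s2=R([(575,175),(725,222),(678,362),(527,318)]),R2([(549,80),(742,150),(672,348),(483,285)])
for n,a,b in(("out",o1,o2),("hole",h1,h2),("screw",s1,s2)):
    t=np.array([tri([p,q],[x,y]) for x,y in zip(a,b)]);print(n,t.mean(0).round(4),t[:,2].round(4),np.linalg.norm(np.diff(t[:,:2],axis=0),axis=1).round(4))
    c1=tri([p,q],[a.mean(0),b.mean(0)]);print(c1.round(4))
def rep(n,uv,z):
  s=plane(q,uv,z);print(n,z,s.mean(0).round(4),np.linalg.norm(np.diff(s,axis=0),axis=1).round(4),"ang",[round(v,1) for v in(ang(s[0],s[3]),ang(s[1],s[2]),ang(s[0],s[1])-90,ang(s[3],s[2])-90)])
rep("out",o2,.024);rep("hole",h2,.024)
for z in(.068,.072,.076):rep("screw",s2,z)
print("pivot",plane(q,L2([(193,40)]),.026),"flange",plane(q,R2([(575,209)]),.052), plane(q,R2([(410,209),(575,42),(575,377)]),.052))
g=plane(q,R2([(512,88),(450,278)]),.052);print("base",g,ang(*g))
E
```

```text
out [ 0.5815 -0.365   0.0202] [0.0192 0.0205 0.0215 0.0196] [0.0456 0.0448 0.0457]
[ 0.581  -0.3648  0.0204]
hole [ 0.5811 -0.3641  0.0212] [0.0203 0.0223 0.0211 0.0212] [0.0271 0.0255 0.0258]
[ 0.581  -0.364   0.0213]
screw [ 0.5234 -0.1941  0.0759] [0.0745 0.0748 0.0777 0.0767] [0.0233 0.0222 0.023 ]
[ 0.5233 -0.1941  0.076 ]
out 0.024 [ 0.5807 -0.3634  0.024 ] [0.0444 0.0449 0.0436] ang [np.float64(1.3), np.float64(0.4), np.float64(2.7), np.float64(3.0)]
hole 0.024 [ 0.5805 -0.363   0.024 ] [0.026  0.0249 0.0255] ang [np.float64(3.3), np.float64(2.0), np.float64(2.5), np.float64(2.7)]
screw 0.068 [ 0.5237 -0.1925  0.068 ] [0.0236 0.0231 0.0234] ang [np.float64(-15.7), np.float64(-16.0), np.float64(-18.7), np.float64(-17.8)]
screw 0.072 [ 0.5236 -0.1934  0.072 ] [0.0232 0.0227 0.0231] ang [np.float64(-15.7), np.float64(-16.0), np.float64(-18.7), np.float64(-17.8)]
screw 0.076 [ 0.5235 -0.1943  0.076 ] [0.0228 0.0223 0.0227] ang [np.float64(-15.7), np.float64(-16.0), np.float64(-18.7), np.float64(-17.8)]
pivot [[ 0.55577134 -0.36385669  0.026     ]] flange [[ 0.52325147 -0.19341257  0.052     ]] [[ 0.52325633 -0.21346448  0.052     ]
 [ 0.5039756  -0.19454762  0.052     ]
 [ 0.5434548  -0.1922229   0.052     ]]
base [[ 0.5092088  -0.20178342  0.052     ]
 [ 0.53145232 -0.2082497   0.052     ]] -16.20937225024013
```

{"api": "servo_tool", "payload": {
  "commands": [
    [1, [0.6225, -0.585, 0.55], -0.033],
    [1, [0.6225, -0.585, 0.55], -0.033],
    [1, [0.6225, -0.585, 0.55], -0.033],
    [1, [0.6225, -0.585, 0.55], -0.033],
    [1, [0.6225, -0.585, 0.55], -0.033],
    [1, [0.6225, -0.585, 0.55], -0.033],
    [1, [0.6225, -0.585, 0.55], -0.033],
    [1, [0.6225, -0.585, 0.7], -0.033],
    [1, [0.6225, -0.585, 0.8], -0.033],
    [1, [0.6225, -0.585, 0.88], -0.033],
    [1, [0.6225, -0.585, 0.88], -0.033],
    [1, [0.6225, -0.585, 0.88], -0.033]
  ]
}}

```text
time_s: 5.08
position: [0.4611, -0.367, 0.0791]
orientation: [-179.9, 0.0, -178.0]
ft_force: [0.4, 0.3, 1.5]
finger_gap: 1.004
gripper_force: 0.0
```

{"api": "servo_tool", "payload": {
  "commands": [
    [0, [0, 0, 0.01], 0],
    [0, [0, 0, 0.01], 0],
    [0, [0, 0, 0.01], 0],
    [0, [0, 0, 0.01], 0],
    [0, [0, 0, 0.01], 0],
    [0, [0, 0, 0.01], 0],
    [0, [0, 0, 0.01], 0],
    [0, [0, 0, 0.01], 0],
    [0, [0, 0, 0.01], 0],
    [0, [0, 0, 0.01], 0]
  ],
  "grip_force": 90
}}

```text
time_s: 5.92
position: [0.4609, -0.3676, 0.0773]
orientation: [-179.9, 0.1, -178.0]
ft_force: [-1.6, -0.6, 5.8]
finger_gap: 0.233
gripper_force: 91.1
```

{"api": "servo_tool", "payload": {
  "commands": [
    [0, [0, 0, -0.1], 0],
    [0, [0, 0, -0.2], 0],
    [0, [0, 0, -0.35], 0],
    [0, [0, 0, -0.5], 0],
    [0, [0, 0, -0.6], 0],
    [0, [0, 0, -0.6], 0],
    [0, [0, 0, -0.6], 0]
  ]
}}

```text
time_s: 6.5
position: [0.4606, -0.3667, 0.1955]
orientation: [179.9, 0.0, -178.0]
ft_force: [-0.8, 0.4, -4.8]
finger_gap: 0.237
gripper_force: 90.1
```

```bash
python3 - <<'E'
from h import *
s=bot.observe();print(s["joints"].round(1),s["position"],s["orientation"],s["ft_force"],s["wrist_torque"],s["finger_gap"])
for c in("side","scene"):
  im=imaging.get_image(c);cv2.imwrite(f"pics/{c}3.png",im[:,:,::-1])
  for n in ("wrench_socket","wrench_pivot","wrench"):
    r=models.find_in(c,n);print(c,n,[(np.round(x["at"],4).tolist(),round(x["score"],2)) for x in r[:2]])
a=[cv2.resize(cv2.imread(f"pics/{c}3.png")[y:y+150,x:x+200],(400,300)) for c,x,y in(("side",130,200),("scene",250,180))]
b=cv2.imread("pics/side3.png")[200:330,130:330]
cv2.imwrite("pics/s3.png",cv2.resize(b,(800,520),interpolation=cv2.INTER_CUBIC))
E
```

```text
[-19.1   1.4  -7.3  -0.1 -81.2 -69. ] [ 0.46059252 -0.36666298  0.19548368] [ 1.79939956e+02  3.88822597e-02 -1.78027605e+02] [-0.76590362  0.35682009 -4.77801156] [0.02815251 0.16846832 0.0204431 ] 0.23674698290568716
side wrench_socket [([0.5819, -0.375, 0.1398], 0.58)]
side wrench_pivot [([0.5135, -0.3744, 0.1376], 0.84)]
side wrench [([0.5119, -0.3737, 0.1425], 0.85)]
scene wrench_socket [([0.5613, -0.3746, 0.1299], 0.5)]
scene wrench_pivot [([0.4134, -0.3718, 0.1388], 0.61)]
scene wrench [([0.4202, -0.3696, 0.1415], 0.91)]
```

View pics/s3.png

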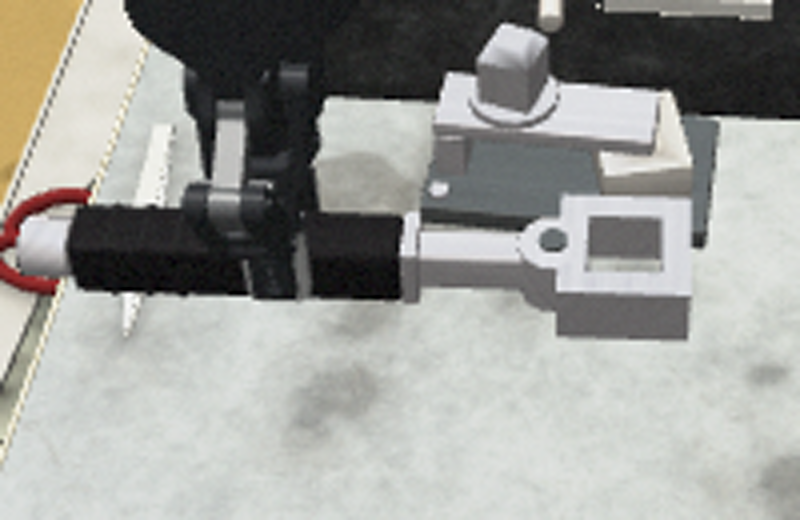

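Side view: the wrench is held level, head-top centre at crop (625,246) and screw flange centre at (514,99). I check both against my expected values.

```bash
python3 - <<'E'
from h import *
p=imaging.camera_params("side");c=lambda a:np.array(a)/4+[130,200]-.4
t=plane(p,c([(562,197),(692,200),(690,297),(556,292)]),.1422);print(t.mean(0),t)
t=plane(p,c([(588,216),(664,219),(662,272),(585,270)]),.1422);print("hole",t.mean(0))
print("flange",plane(p,c([(514,99)]),.052))
a=np.radians(1.97);print("expected",.4606+.12*np.cos(a),-.3667+.12*np.sin(a))
# target: heading 73 (handle -107)
for H in (73,):
  a=np.radians(H);print("tcp",.5235-.12*np.cos(a),-.194-.12*np.sin(a))
E
```

```text
[ 0.58111712 -0.36711534  0.1422    ] [[ 0.55744755 -0.34554711  0.1422    ]
 [ 0.60357212 -0.34361858  0.1422    ]
 [ 0.60440669 -0.38910579  0.1422    ]
 [ 0.55904211 -0.39018988  0.1422    ]]
hole [ 0.58098993 -0.36643919  0.1422    ]
flange [[ 0.52393578 -0.20076933  0.052     ]]
expected 0.5805290756029206 -0.362574854544509
tcp 0.48841539543327156 -0.3087565707155643
```

{"api": "servo_tool", "payload": {
  "commands": [
    [0, [-0.15, 0.286, 0], -1],
    [0, [-0.15, 0.286, 0], -1],
    [0, [-0.15, 0.286, 0], -1],
    [0, [-0.15, 0.286, 0], -1],
    [0, [-0.15, 0.286, 0], -1],
    [0, [-0.15, 0.286, 0], -1],
    [0, [-0.15, 0.286, 0], -1],
    [0, [-0.15, 0.286, 0], -1],
    [0, [-0.15, 0.286, 0], -1],
    [0, [-0.15, 0.286, 0], -1],
    [0, [-0.15, 0.286, 0], -1]
  ]
}}

```text
time_s: 7.82
position: [0.4885, -0.3088, 0.1957]
orientation: [180.0, -0.0, -118.1]
ft_force: [0.0, -0.2, -3.3]
finger_gap: 0.238
gripper_force: 90.0
```

{"api": "servo_tool", "payload": {
  "commands": [
    [0, [0, 0, 0], -0.1],
    [0, [0, 0, 0], -0.183],
    [0, [0, 0, 0.02], -0.183],
    [0, [0, 0, 0.04], -0.183],
    [0, [0, 0, 0.05], -0.183]
  ]
}}

```text
time_s: 8.23
position: [0.4882, -0.3087, 0.1848]
orientation: [179.9, 0.0, -107.2]
ft_force: [0.4, 0.2, -4.6]
finger_gap: 0.236
gripper_force: 90.1
```

```bash
python3 - <<'E'
from h import *
s=bot.observe();print(s["joints"].round(1),s["position"],s["orientation"],s["ft_force"],s["wrist_torque"],s["finger_gap"])
o=[]
for c,x,y in(("side",170,150),("scene",180,160)):
  im=imaging.get_image(c);cv2.imwrite(f"pics/{c}4.png",im[:,:,::-1]);o.append(cv2.resize(im[y:y+140,x:x+130,::-1],(390,420),interpolation=cv2.INTER_CUBIC))
cv2.imwrite("pics/s4.png",np.hstack(o))
E
```

```text
[-12.4   0.1  -9.8  -0.  -80.2  -4.8] [ 0.48824924 -0.30866917  0.18477759] [ 1.79930163e+02  1.56737319e-02 -1.07234925e+02] [ 0.36731252  0.16711709 -4.58731975] [-0.0848165   0.05913315 -0.00390543] 0.23583194907052782
```

View pics/s4.png

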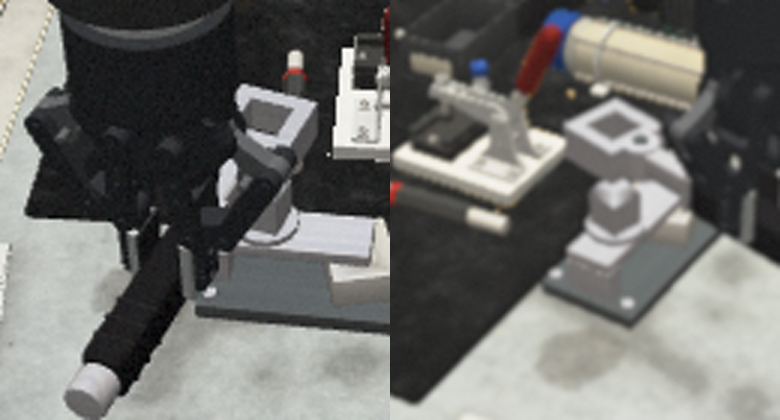

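Both views show the head standing directly over the screw: scene crop hole (613,127), screw tip (612,190). I check the offset numerically.

```bash
python3 - <<'E'
from h import *
p=imaging.camera_params("scene");c=lambda a:(np.array(a)-[390,0])/3+[180,160]-.3
print("head",plane(p,c([(612,126)]),.132),"tip",plane(p,c([(614,186)]),.084),plane(p,c([(614,186)]),.076),"shoulder/flange",plane(p,c([(613,225)]),.052))
q=imaging.camera_params("side");c=lambda a:np.array(a)/3+[170,150]-.3
print("head",plane(q,c([(270,120)]),.132),"flange",plane(q,c([(270,225)]),.052))
E
```

```text
head [[ 0.51618742 -0.19815574  0.132     ]] tip [[ 0.51851046 -0.19749336  0.084     ]] [[ 0.52822687 -0.19163692  0.076     ]] shoulder/flange [[ 0.51811428 -0.19644743  0.052     ]]
head [[ 0.52851514 -0.20216247  0.132     ]] flange [[ 0.52682914 -0.20145484  0.052     ]]
```

{"api": "servo_tool", "payload": {
  "commands": [
    [0, [0, 0, 0.05], 0],
    [0, [0, 0, 0.09], 0],
    [0, [0, 0, 0.12], 0],
    [0, [0, 0, 0.14], 0],
    [0, [0, 0, 0.155], 0],
    [0, [0, 0, 0.155], 0]
  ]
}}

```text
time_s: 8.83
position: [0.4882, -0.3087, 0.1539]
orientation: [179.9, -0.0, -107.0]
ft_force: [0.9, 0.3, -4.2]
finger_gap: 0.237
gripper_force: 90.1
```

{"api": "servo_tool", "payload": {
  "commands": [
    [0, [0, 0, 0.02], 0],
    [0, [0, 0, 0.03], 0],
    [0, [0, 0, 0.03], 0]
  ]
}}

```text
time_s: 9.08
position: [0.4884, -0.3087, 0.1484]
orientation: [180.0, 0.0, -107.0]
ft_force: [-0.2, -0.2, -3.7]
finger_gap: 0.24
gripper_force: 90.1
```

{"api": "servo_tool", "payload": {
  "commands": [
    [0, [0, 0, 0.02], 0],
    [0, [0, 0, 0.04], 0],
    [0, [0, 0, 0.04], 0]
  ]
}}

```text
time_s: 9.33
position: [0.4881, -0.3086, 0.1397]
orientation: [179.9, 0.0, -107.1]
ft_force: [0.1, -0.1, -4.2]
finger_gap: 0.233
gripper_force: 90.0
```

{"api": "servo_tool", "payload": {
  "commands": [
    [0, [0, 0, 0.015], 0],
    [0, [0, 0, 0.03], 0],
    [0, [0, 0, 0.03], 0]
  ]
}}

```text
time_s: 9.58
position: [0.4882, -0.3087, 0.134]
orientation: [179.9, 0.0, -107.0]
ft_force: [-0.3, 1.2, -4.5]
finger_gap: 0.236
gripper_force: 90.0
```

{"api": "servo_tool", "payload": {
  "commands": [
    [0, [0, 0, 0.01], 0],
    [0, [0, 0, 0.018], 0],
    [0, [0, 0, 0.023], 0],
    [0, [0, 0, 0.023], 0]
  ]
}}

```text
time_s: 9.92
position: [0.4887, -0.309, 0.131]
orientation: [-180.0, -0.0, -107.0]
ft_force: [-1.7, 1.3, 0.8]
finger_gap: 0.231
gripper_force: 90.6
```

{"api": "servo_tool", "payload": {
  "commands": [
    [0, [0, 0, 0.004], 0],
    [0, [0, 0, 0.007], 0],
    [0, [0, 0, 0.007], 0]
  ]
}}

```text
time_s: 10.17
position: [0.4887, -0.3092, 0.1299]
orientation: [-179.9, -0.0, -107.0]
ft_force: [-1.9, -0.6, 5.0]
finger_gap: 0.235
gripper_force: 91.1
```

{"api": "servo_tool", "payload": {
  "commands": [
    [0, [0, 0, 0.005], 0],
    [0, [0, 0, 0.009], 0],
    [0, [0, 0, 0.009], 0]
  ]
}}

```text
time_s: 10.42
position: [0.4887, -0.3094, 0.128]
orientation: [-179.9, -0.1, -107.0]
ft_force: [-2.9, -3.7, 4.5]
finger_gap: 0.233
gripper_force: 91.2
```

{"api": "servo_tool", "payload": {
  "commands": [
    [0, [-0.0004, 0.0209, 0], 0.0333],
    [0, [-0.0015, 0.0419, 0], 0.0667],
    [0, [-0.0033, 0.0627, 0], 0.1],
    [0, [-0.0058, 0.0835, 0], 0.1333],
    [0, [-0.0091, 0.1042, 0], 0.1667],
    [0, [-0.0091, 0.1042, 0], 0.1667],
    [0, [-0.0091, 0.1042, 0], 0.1667]
  ]
}}

```text
time_s: 11.0
position: [0.4691, -0.3017, 0.1281]
orientation: [-179.9, -0.1, -117.0]
ft_force: [-4.2, -4.4, 5.5]
finger_gap: 0.235
gripper_force: 91.2
```

{"api": "servo_tool", "payload": {
  "commands": [
    [0, [0.0026, 0.0209, 0], 0.0333],
    [0, [0.0015, 0.0419, 0], 0.0667],
    [0, [-0.0003, 0.0627, 0], 0.1],
    [0, [-0.0028, 0.0835, 0], 0.1333],
    [0, [-0.0061, 0.1042, 0], 0.1667],
    [0, [-0.0101, 0.1247, 0], 0.2],
    [0, [-0.0101, 0.1247, 0], 0.2],
    [0, [-0.0101, 0.1247, 0], 0.2]
  ]
}}

```text
time_s: 11.67
position: [0.4479, -0.2882, 0.1279]
orientation: [-179.9, -0.0, -129.0]
ft_force: [-3.0, -2.9, 5.4]
finger_gap: 0.234
gripper_force: 91.3
```

```bash
python3 - <<'E'
from h import *
s=bot.observe();print(s["joints"].round(1),s["position"],s["orientation"],s["ft_force"],s["wrist_torque"],s["finger_gap"])
o=[]
for c,x,y in(("side",170,150),("scene",180,160)):
  im=imaging.get_image(c);cv2.imwrite(f"pics/{c}5.png",im[:,:,::-1]);o.append(cv2.resize(im[y:y+140,x:x+130,::-1],(390,420),interpolation=cv2.INTER_CUBIC))
cv2.imwrite("pics/s5.png",np.hstack(o))
E
```

```text
[-11.1  -5.2 -21.    0.1 -74.1 -27.9] [ 0.44791764 -0.28822598  0.12793338] [-1.79918386e+02 -2.10865588e-02 -1.28984972e+02] [-2.98509419 -2.91882442  5.37168316] [-0.25397332  0.76781902  0.38733445] 0.23392350052879318
```

View pics/s5.png

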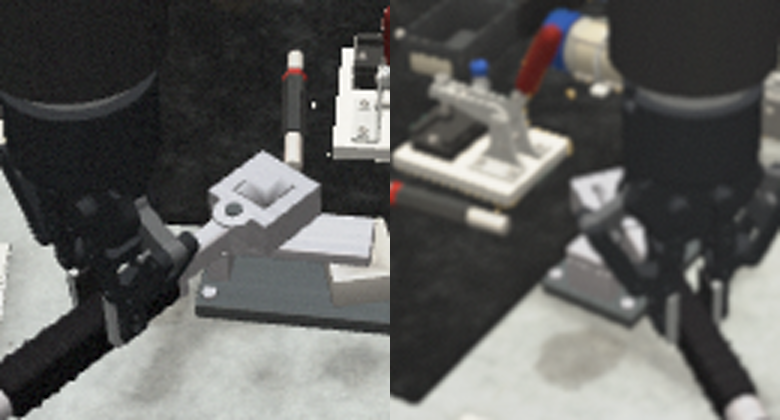

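```bash
python3 - <<'E'
from h import *
q=imaging.camera_params("side")
f=210/np.tan(np.radians(q["fovy"]/2))
def proj(w,p=q):
    T=np.array(p["camera_from_world"]);c=T[:3,:3]@np.array(w)+T[:3,3];return np.array([p["cx"]-f*c[0]/c[2],p["cy"]+f*c[1]/c[2]])
fl=plane(q,(np.array([(514,99)])/4+[130,200]-.4),.052)[0]
for z in(.052,.068,.076,.084):
  w=[fl[0],fl[1],z];print(z,"s3",((proj(w)-[130,200]+.4)*4).round(1),"s5",((proj(w)-[170,150]+.3)*3).round(1))
E
```

```text
0.052 s3 [514.  99.] s5 [265.2 224. ]
0.068 s3 [513.2  72.2] s5 [264.6 203.8]
0.076 s3 [512.8  58.5] s5 [264.3 193.6]
0.084 s3 [512.3  44.6] s5 [264.  183.2]
```

```bash
python3 - <<'E'
import cv2,numpy as np
a=cv2.imread("pics/side3.png")[200:235,235:275];b=cv2.imread("pics/side5.png")[195:240,225:285]
cv2.imwrite("pics/z.png",np.hstack([cv2.resize(a,(400,350),interpolation=cv2.INTER_CUBIC),cv2.resize(b,(400,300),interpolation=cv2.INTER_CUBIC)[:300] if 0 else cv2.copyMakeBorder(cv2.resize(b,(400,300),interpolation=cv2.INTER_CUBIC),0,50,0,0,cv2.BORDER_CONSTANT)]))
E
```

```text
(no output)
```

View pics/z.png

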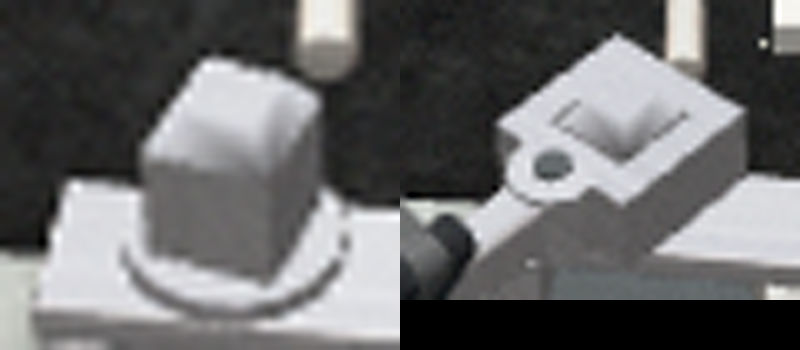

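Side crop: the taper stands proud of the hole and the square is flush with the head top, so the wrench is fully down. Next I turn in small steps while watching the torque.

```bash
cat > t.py <<'E'
from h import *
s=bot.observe();y=np.radians(s["orientation"][2]);u=np.array([np.cos(y),np.sin(y)]);F=s["ft_force"];t=s["position"][:2]
M=s["wrist_torque"][2];cr=lambda r:r[0]*F[1]-r[1]*F[0]
print("t",round(s["time_s"],2),"yaw",round(s["orientation"][2],2),"Mz",round(M,2),"Tscrew",round(M+cr(t-[.5235,-.194]),2),"Tpivot",round(M+cr(.095*u),2),"F",F.round(1),"Ftan",round(F[0]*np.sin(y)-F[1]*np.cos(y),1),"Frad",round(F[:2]@u,1),"rad",np.linalg.norm(t-[.5235,-.194]).round(4), "ang",round(np.degrees(np.arctan2(*(t-[.5235,-.194])[::-1])),2))
E
python3 t.py
```

```text
t 11.77 yaw -128.98 Mz 0.39 Tscrew 0.29 Tpivot 0.31 F [-3.7 -3.2  6. ] Ftan 0.8 Frad 4.9 rad 0.1208 ang -128.7
```

{"api": "servo_tool", "payload": {
  "commands": [
    [0, [-0.0002, 0.0157, 0], 0.025],
    [0, [-0.0008, 0.0314, 0], 0.05],
    [0, [-0.0008, 0.0314, 0], 0.05],
    [0, [-0.0008, 0.0314, 0], 0.05]
  ]
}}

```text
time_s: 12.1
position: [0.4432, -0.2843, 0.1279]
orientation: [-179.9, -0.0, -132.0]
ft_force: [-5.1, -3.1, 5.8]
finger_gap: 0.232
gripper_force: 91.4
```

```bash
python3 t.py
```

```text
t 12.1 yaw -131.98 Mz 0.35 Tscrew 0.14 Tpivot 0.19 F [-5.1 -3.1  5.8] Ftan 1.7 Frad 5.7 rad 0.1208 ang -131.66
```

{"api": "servo_tool", "payload": {
  "commands": [
    [0, [-0.0002, 0.0157, 0], 0.025],
    [0, [-0.0004, 0.0209, 0], 0.0333],
    [0, [-0.0004, 0.0209, 0], 0.0333],
    [0, [-0.0004, 0.0209, 0], 0.0333]
  ]
}}

```text
time_s: 12.43
position: [0.4402, -0.2815, 0.1279]
orientation: [-179.9, -0.0, -134.0]
ft_force: [-4.1, -3.1, 5.1]
finger_gap: 0.237
gripper_force: 91.4
```

```bash
python3 t.py
```

```text
t 12.43 yaw -133.98 Mz 0.39 Tscrew 0.29 Tpivot 0.32 F [-4.1 -3.1  5.1] Ftan 0.8 Frad 5.1 rad 0.1208 ang -133.61
```

{"api": "servo_tool", "payload": {
  "commands": [
    [0, [-0.0002, 0.0157, 0], 0.025],
    [0, [-0.0004, 0.0209, 0], 0.0333],
    [0, [-0.0004, 0.0209, 0], 0.0333],
    [0, [-0.0004, 0.0209, 0], 0.0333]
  ]
}}

```text
time_s: 12.77
position: [0.4372, -0.2785, 0.1279]
orientation: [-179.9, -0.0, -136.0]
ft_force: [-4.0, -2.3, 6.2]
finger_gap: 0.234
gripper_force: 91.4
```

```bash
python3 t.py
```

```text
t 12.77 yaw -135.98 Mz 0.36 Tscrew 0.21 Tpivot 0.25 F [-4.  -2.3  6.2] Ftan 1.1 Frad 4.5 rad 0.1208 ang -135.6
```

{"api": "servo_tool", "payload": {
  "commands": [
    [0, [-0.0002, 0.0157, 0], 0.025],
    [0, [-0.0004, 0.0209, 0], 0.0333],
    [0, [-0.0004, 0.0209, 0], 0.0333],
    [0, [-0.0004, 0.0209, 0], 0.0333]
  ]
}}

```text
time_s: 13.1
position: [0.4343, -0.2755, 0.1279]
orientation: [-179.9, -0.0, -138.0]
ft_force: [-4.4, -2.7, 5.5]
finger_gap: 0.227
gripper_force: 91.4
```

```bash
python3 t.py
```

```text
t 13.1 yaw -137.97 Mz 0.4 Tscrew 0.28 Tpivot 0.31 F [-4.4 -2.7  5.5] Ftan 1.0 Frad 5.1 rad 0.1208 ang -137.59
```

{"api": "servo_tool", "payload": {
  "commands": [
    [0, [-0.0002, 0.0157, 0], 0.025],
    [0, [-0.0004, 0.0209, 0], 0.0333],
    [0, [-0.0004, 0.0209, 0], 0.0333],
    [0, [-0.0004, 0.0209, 0], 0.0333]
  ]
}}

```text
time_s: 13.43
position: [0.4315, -0.2723, 0.1279]
orientation: [-179.9, -0.0, -140.0]
ft_force: [-5.4, -2.5, 5.1]
finger_gap: 0.23
gripper_force: 91.4
```

```bash
python3 t.py
```

```text
t 13.43 yaw -139.97 Mz 0.38 Tscrew 0.18 Tpivot 0.23 F [-5.4 -2.5  5.1] Ftan 1.6 Frad 5.8 rad 0.1208 ang -139.6
```

{"api": "servo_tool", "payload": {
  "commands": [
    [0, [-0.0002, 0.0157, 0], 0.025],
    [0, [-0.0004, 0.0209, 0], 0.0333],
    [0, [-0.0004, 0.0209, 0], 0.0333],
    [0, [-0.0004, 0.0209, 0], 0.0333]
  ]
}}

```text
time_s: 13.77
position: [0.4289, -0.2691, 0.1279]
orientation: [-179.9, -0.0, -142.0]
ft_force: [-5.0, -3.0, 6.1]
finger_gap: 0.236
gripper_force: 91.4
```

```bash
python3 t.py
```

```text
t 13.77 yaw -141.98 Mz 0.4 Tscrew 0.31 Tpivot 0.34 F [-5.  -3.   6.1] Ftan 0.7 Frad 5.8 rad 0.1208 ang -141.57
```

{"api": "servo_tool", "payload": {
  "commands": [
    [0, [-0.0002, 0.0157, 0], 0.025],
    [0, [-0.0004, 0.0209, 0], 0.0333],
    [0, [-0.0004, 0.0209, 0], 0.0333],
    [0, [-0.0004, 0.0209, 0], 0.0333]
  ]
}}

```text
time_s: 14.1
position: [0.4263, -0.2657, 0.1279]
orientation: [-179.9, -0.0, -144.0]
ft_force: [-5.1, -3.3, 6.7]
finger_gap: 0.231
gripper_force: 91.5
```

```bash
python3 t.py
```

```text
t 14.1 yaw -143.97 Mz 0.39 Tscrew 0.35 Tpivot 0.36 F [-5.1 -3.3  6.7] Ftan 0.3 Frad 6.1 rad 0.1208 ang -143.58
```

{"api": "servo_tool", "payload": {
  "commands": [
    [0, [-0.0002, 0.0157, 0], 0.025],
    [0, [-0.0004, 0.0209, 0], 0.0333],
    [0, [-0.0004, 0.0209, 0], 0.0333],
    [0, [-0.0004, 0.0209, 0], 0.0333]
  ]
}}

```text
time_s: 14.43
position: [0.4239, -0.2623, 0.1279]
orientation: [-179.9, -0.0, -146.0]
ft_force: [-5.8, -2.7, 6.2]
finger_gap: 0.235
gripper_force: 91.5
```

```bash
python3 t.py
```

```text
t 14.43 yaw -145.97 Mz 0.37 Tscrew 0.24 Tpivot 0.27 F [-5.8 -2.7  6.2] Ftan 1.0 Frad 6.3 rad 0.1208 ang -145.58
```

{"api": "servo_tool", "payload": {
  "commands": [
    [0, [0.001, 0.0157, 0], 0.025],
    [0, [0.002, 0.0209, 0], 0.0333],
    [0, [0.002, 0.0209, 0], 0.0333],
    [0, [0.002, 0.0209, 0], 0.0333]
  ]
}}

```text
time_s: 14.77
position: [0.4215, -0.2588, 0.1279]
orientation: [-179.9, -0.0, -148.0]
ft_force: [-3.7, -2.1, 5.6]
finger_gap: 0.232
gripper_force: 91.4
```

```bash
python3 t.py
```

```text
t 14.77 yaw -147.96 Mz 0.39 Tscrew 0.36 Tpivot 0.37 F [-3.7 -2.1  5.6] Ftan 0.2 Frad 4.2 rad 0.1209 ang -147.56
```

{"api": "servo_tool", "payload": {
  "commands": [
    [0, [-0.0002, 0.0157, 0], 0.025],
    [0, [-0.0004, 0.0209, 0], 0.0333],
    [0, [-0.0004, 0.0209, 0], 0.0333],
    [0, [-0.0004, 0.0209, 0], 0.0333]
  ]
}}

```text
time_s: 15.1
position: [0.4195, -0.2555, 0.128]
orientation: [-179.9, 0.0, -149.9]
ft_force: [-3.6, -3.3, 4.0]
finger_gap: 0.236
gripper_force: 91.4
```

```bash
python3 t.py
```

```text
t 15.1 yaw -149.95 Mz 0.45 Tscrew 0.57 Tpivot 0.55 F [-3.6 -3.3  4. ] Ftan -1.0 Frad 4.8 rad 0.1208 ang -149.41
```

Torque is rising, so the screw is home. From here I pivot about the break-over axis in small steps.

{"api": "servo_tool", "payload": {
  "commands": [
    [0, [-0.0001, 0.0124, 0], 0.025],
    [0, [-0.0001, 0.0124, 0], 0.025],
    [0, [-0.0001, 0.0124, 0], 0.025]
  ]
}}

```text
time_s: 15.35
position: [0.4183, -0.2534, 0.1281]
orientation: [-179.9, -0.0, -151.4]
ft_force: [-3.5, -3.2, 5.6]
finger_gap: 0.233
gripper_force: 91.4
```

```bash
python3 t.py
```

```text
t 15.35 yaw -151.42 Mz 0.63 Tscrew 0.77 Tpivot 0.75 F [-3.5 -3.2  5.6] Ftan -1.2 Frad 4.6 rad 0.1208 ang -150.55
```

{"api": "servo_tool", "payload": {
  "commands": [
    [0, [-0.0001, 0.0083, 0], 0.0167],
    [0, [-0.0001, 0.0083, 0], 0.0167],
    [0, [-0.0001, 0.0083, 0], 0.0167]
  ]
}}

```text
time_s: 15.6
position: [0.4174, -0.252, 0.1281]
orientation: [-179.9, -0.0, -152.4]
ft_force: [-3.7, -4.2, 4.7]
finger_gap: 0.235
gripper_force: 91.5
```

```bash
python3 t.py
```

```text
t 15.6 yaw -152.41 Mz 0.83 Tscrew 1.07 Tpivot 1.02 F [-3.7 -4.2  4.7] Ftan -2.0 Frad 5.2 rad 0.1209 ang -151.33
```

{"api": "servo_tool", "payload": {
  "commands": [
    [0, [-0.0001, 0.0083, 0], 0.0167],
    [0, [-0.0001, 0.0083, 0], 0.0167],
    [0, [-0.0001, 0.0083, 0], 0.0167]
  ]
}}

```text
time_s: 15.85
position: [0.4167, -0.2505, 0.1281]
orientation: [-179.9, -0.0, -153.4]
ft_force: [-4.4, -5.3, 5.4]
finger_gap: 0.234
gripper_force: 91.5
```

```bash
python3 t.py
```

```text
t 15.85 yaw -153.41 Mz 0.89 Tscrew 1.2 Tpivot 1.15 F [-4.4 -5.3  5.4] Ftan -2.7 Frad 6.3 rad 0.1208 ang -152.11
```

{"api": "servo_tool", "payload": {
  "commands": [
    [0, [-0.0001, 0.0083, 0], 0.0167],
    [0, [-0.0001, 0.0083, 0], 0.0167],
    [0, [-0.0001, 0.0083, 0], 0.0167]
  ]
}}

```text
time_s: 16.1
position: [0.4158, -0.2487, 0.1279]
orientation: [-179.9, -0.0, -154.4]
ft_force: [-4.4, -2.2, 5.6]
finger_gap: 0.233
gripper_force: 91.5
```

```bash
python3 t.py
```

```text
t 16.1 yaw -154.45 Mz 0.52 Tscrew 0.51 Tpivot 0.52 F [-4.4 -2.2  5.6] Ftan -0.1 Frad 4.9 rad 0.1208 ang -153.06
```

It clicked: torque fell from 1.15 to 0.52 N m. I ease off.

{"api": "servo_tool", "payload": {
  "commands": [
    [0, [0, -0.0083, 0], -0.0167],
    [0, [0, -0.0166, 0], -0.0333],
    [0, [0, -0.0249, 0], -0.05],
    [0, [0, -0.0332, 0], -0.0667],
    [0, [0, -0.0414, 0], -0.0833],
    [0, [0, -0.0414, 0], -0.0833],
    [0, [0, -0.0414, 0], -0.0833]
  ]
}}

```text
time_s: 16.68
position: [0.4197, -0.2561, 0.1279]
orientation: [-179.9, 0.0, -149.5]
ft_force: [-2.8, -1.0, 6.6]
finger_gap: 0.233
gripper_force: 91.4
```

```bash
python3 t.py
```

```text
t 16.68 yaw -149.46 Mz 0.41 Tscrew 0.33 Tpivot 0.35 F [-2.8 -1.   6.6] Ftan 0.6 Frad 2.9 rad 0.1209 ang -149.1
```

{"api": "servo_tool", "payload": {
  "commands": [
    [0, [0, -0.0083, 0], -0.0167],
    [0, [0, -0.0105, 0], -0.021],
    [0, [0, -0.0105, -0.003], -0.021],
    [0, [0, -0.0105, -0.005], -0.021]
  ]
}}

```text
time_s: 17.02
position: [0.4207, -0.2576, 0.1284]
orientation: [-180.0, 0.0, -148.3]
ft_force: [-1.0, -2.3, 3.5]
finger_gap: 0.233
gripper_force: 91.0
```

```bash
python3 t.py
```

```text
t 17.02 yaw -148.25 Mz 0.05 Tscrew 0.21 Tpivot 0.18 F [-1.  -2.3  3.5] Ftan -1.4 Frad 2.1 rad 0.1209 ang -148.25
```

{"api": "servo_tool", "payload": {
  "commands": [
    [0.3, [0, 0, 0], 0],
    [0.4, [0, 0, 0], 0],
    [0.6, [0, 0, 0], 0],
    [0.8, [0, 0, 0], 0],
    [1, [0, 0, 0], 0],
    [1, [0, 0, 0], 0],
    [1, [0, 0, 0], 0],
    [1, [0, 0, 0], 0],
    [1, [0, 0, 0], 0],
    [1, [0, 0, 0], 0]
  ]
}}

```text
time_s: 17.85
position: [0.4203, -0.2575, 0.1281]
orientation: [180.0, -0.0, -148.3]
ft_force: [-0.6, -0.0, -0.6]
finger_gap: 0.997
gripper_force: 0.0
```

{"api": "servo_tool", "payload": {
  "commands": [
    [1, [0, 0, -0.1], 0],
    [1, [0, 0, -0.2], 0],
    [1, [0, 0, -0.35], 0],
    [1, [0, 0, -0.55], 0],
    [1, [0, 0, -0.75], 0],
    [1, [0, 0, -0.75], 0],
    [1, [0, 0, -0.75], 0],
    [1, [0, 0, -0.75], 0]
  ]
}}

```text
time_s: 18.52
position: [0.4203, -0.2574, 0.2777]
orientation: [180.0, 0.0, -148.3]
ft_force: [0.2, -0.1, -1.2]
finger_gap: 1.001
gripper_force: 0.0
```

```bash
python3 t.py; python3 - <<'E'
from h import *
im=imaging.get_image("side")[:,:,::-1];cv2.imwrite("pics/f.png",cv2.resize(im[150:350,110:380],(783,580),interpolation=cv2.INTER_CUBIC))
E
```

```text
t 18.52 yaw -148.27 Mz -0.05 Tscrew -0.03 Tpivot -0.03 F [ 0.2 -0.1 -1.2] Ftan -0.2 Frad -0.1 rad 0.1211 ang -148.45
```

View pics/f.png

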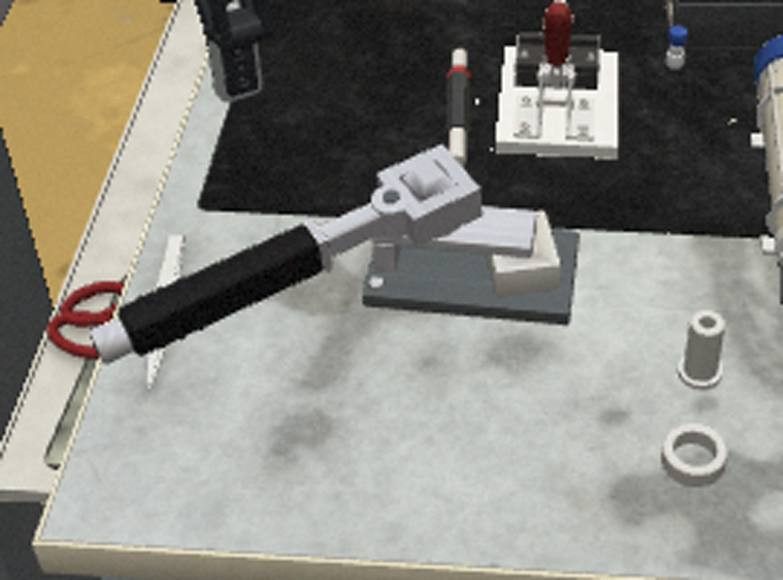

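The wrench stands on the screw at (430,190), with the taper showing above the head. The bush, ring and gauge have not moved and the arm is clear.

```bash
python3 -c "
from bench import bot
print(bot.close_job())"
```

```text
the job is handed in; nothing more can be done
None
```

The screw was tightened clockwise until the wrench clicked (measured torque fell from 1.15 to 0.52 N m), then I stopped, eased off, let go and left the wrench standing on it; the last picture showed the other parts undisturbed, and the job was handed in at about 18.6 s.

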